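# Refit the LED tray in a bulkhead lamp and close it up

### The job

Finish this bulkhead lamp: without lifting the LED tray out of the lamp body, nudge it about until its hole drops over the locating pin and it lies flat on the floor of the body and square with it. Then turn the turn-button across the tray's rim, after that swing the clear cover fully shut, and last push the steel side clip fully in over the cover's lip. Leave the other things on the bench where they are.

Things in the scene. Friction and masses are not known exactly. Their poses are not given: they have to be found in the camera images.
- lamp: White lamp body, an open box fixed on a 12 mm board. Origin under its middle at bench height, x along its length (roughly towards the robot), y to the robot's right, z up. Outside 198 x 148 mm, inside 190 x 140; inner floor at z 17, wall tops at z 45 mm. Board: x -110 to 175, y -118 to 118. Inside: only the pin, tray and turn-button. Cover hinge on the -y side, clip on the +y side.
- pin_tip (a point): Tip of the locating pin, which stands on the lamp's floor at x -36, y 0 of the lamp: 10 mm thick, 14 mm tall, the upper 8 mm tapering to a blunt tip 3 mm wide. At the start it is hidden from above by the tray. Axes as the lamp's.
- tray: LED tray, loose, 0.3 kg: aluminium pan 130 (x) x 84 mm (y), bottom 4 mm, upturned rim 14 mm high over all and 3 mm thick (inside 124 x 78); the LED strips rise under 3 mm. Origin: centre of the underside, z up. Home: over the lamp's origin at its z 17, x along the lamp's x; a few N on the rim, from inside or outside, slide it.
- tray_hole (a point): Centre, at the underside, of the tray's 14 mm hole: x -36, y 0 of the tray. At the start the tray's end farther from the robot (-x) is perched on the pin's tip, the other end on the floor: the tray is 12 to 21 mm too far to the lamp's +x, the hole up to 9 mm off to a side, and the tray turned up to 6 degrees.
- turn_button (a joint): Turn-button: grey bar 44 x 12 x 6 mm on a post at x -20, y 63 of the lamp, inside the +y wall. At 0 it lies along the wall, long end to the lamp's -x; it grows anticlockwise seen from above; at 1.57 rad it points to the lamp's -y, square across the rim. Stop 1.7. It stays where left. Its underside (lamp z 33.5) clears a seated tray's rim by 2.5 mm and strikes an unseated one.
- button_wing (a point): Middle of the top edge of the button's upright wing, 27 mm from the post's axis: a plate 18 mm along the bar, 4 mm thick, from the bar's top (lamp z 39.5) up to lamp z 61.5 mm, 16.5 mm above the wall tops. 1 to 3 N sideways here turns the button.
- cover (a joint): Hinge of the clear cover: 0 shut on the wall tops, 1.57 upright, stop 1.9; starts at 1.6 to 1.85 rad. It stays where left; 2 to 4 N near the free edge moves it. The cover is a hollow dome: lip 12 mm wide, 4 mm thick, 210 mm along the lamp by 156 mm from hinge to free edge; box-shaped dome from 12 to 144 mm from the hinge, its flat outer face 40 mm above the lip's underside.
- cover_hinge (a point): Middle of the cover's hinge line, at x 0, y -78, z 45 mm of the lamp, on the lip's underside; the hinge line is parallel to the lamp's x. Axes as the lamp's.
- cover_edge (a point): Middle of the cover's free edge, 156 mm from the hinge line, on the lip's outer face (its upper face when shut). Axes of the cover: y from hinge to free edge, z out of the dome.
- clip (a joint): Steel side clip, a plate 34 mm wide with a claw and a rolled edge at its top, hinged at its foot on a line parallel to the lamp's x through x 0, y 83, z 22 mm of the lamp. 0: upright, claw over the cover's lip; it grows as the clip leans out to the lamp's +y, stop 0.75; starts at 0.4 to 0.6 rad. It stays where left; 2 to 4 N at the top moves it.
- clip_top (a point): Middle of the clip's top, 32.5 mm from its hinge line; x along the lamp, z up the clip's plate; the rolled edge stands out 7 mm to +y from here.
- screwdriver: Bystander: screwdriver 190 mm long lying across the board at the lamp's +x end, between it and the robot.
- adaptor: Bystander: white plug adaptor, 45 x 50 x 40 mm, on the board at the lamp's +x end, between it and the robot.
- multimeter: Bystander: orange and black multimeter, 150 x 75 x 45 mm, on the bench to the robot's right.
- bulb_carton: Bystander: bulb carton, 62 x 62 x 145 mm, upright on the bench to the robot's left.
- glue: Bystander: white glue bottle, 52 mm wide, 150 mm tall, upright on the bench to the robot's left.
There are look-alikes about, which are no part of the job. Several things have the shape of the tray; the one meant has the colours described above.

How it is judged:
By the outcome, as a careful person would: the job done as asked, in the order asked, and still so for the second after the job is handed in, with the robot touching nothing.
It also fails if it takes over 64 s, if anything falls off the work surface, if the arm or the gripper's body presses on something with over 40 N, if the wrist force passes 120 N, or if a joint passes its speed limit or range.

### The arm

A 6-joint arm with a two-finger parallel gripper is mounted at the origin on the work surface. World frame = base frame: x ahead of the robot, y to its left, z up, the work surface at z = 0. Lengths are in mm, angles in degrees, forces in N, time in s.
With the tool pointing down it reaches from about 300 to 850 mm from the base axis. Payload 4.2 kg.
Tool frame: the origin (TCP) lies at the very end of the fingers, on their centre line; the grasp point (between the pads) lies 19 mm behind it (env.grasp_offset is the distance from the TCP to the grasp point, in mm); z points along the fingers, y is the line along which they close (so a half turn about z gives the same grasp; the last joint's range is limited). The gripper opens to 91 mm and grips with 3 to 60 N. Pads are 32 mm wide; open, the fingers measure 118 mm over their backs; the gripper's body (76 mm by 178 mm) begins 60 mm behind the grasp point.
Start: joints at [62.853, 18.312, 89.639, -0, 72.044, -1.146], TCP at [252.075, 516.818, 213.976] pointing down, gripper open.
Joint ranges: [-177.97, 177.97], [-48.28, 115.42], [12.27, 149.76], [-77.06, 257.06], [2.81, 150.46], [-146.56, 146.56]. Speed limits (degrees/s): [147.25, 147.25, 180, 180, 180, 180].

### API

Orientations are given as [roll, pitch, yaw] about the fixed x, y, z axes, in that order (R = Rz(yaw) Ry(pitch) Rx(roll)).
In Python, from workcell import env gives the robot as it stands. The module is installed in compiled form; this text tells all that it offers.
- The arm moves only by the tool send_rows, never from a script. Its argument "motion" is a list of rows, each an object of numbers: "tx", "ty", "tz": the shift along the tool's x, y, z in units of 500 mm (1.0 is 500 mm); "rx", "ry", "rz": the turn, a rotation vector about the tool's x, y, z in units of 30 degrees (1.0 is 30 degrees); "gripper": the closure, from -1 (fully open) to 1 (shut). In form: [{"tx": .., "ty": .., "tz": .., "rx": .., "ry": .., "rz": .., "gripper": ..}, ...]. A call has 1 to 12 rows; each row shifts and turns the commanded pose from where the row before left it, along the tool's axes as they then stand; what a row does not reach is not made up. A row lasts 1/8 s, in which the tool goes at most 62.5 mm and 10.7 degrees, less where a joint would pass 70% of its speed; a pose out of reach is approached as far as the arm can. A call with a number of a shift or a turn outside -1 to 1 is refused whole. A call with a gripper value outside its range is refused whole. The fingers move at their own pace and stop on an object; "grip_force" is the grip in N (left out, the last holds). Time passes only in rows, so rows that do not move let the fingers close. It gives the time, the measured TCP pose, the force, the opening and the grip force at its end, in the units of the state.
- env.state(): the state, without advancing time (a new reading comes with each control period).
- env.grab_frame(name): name is "scene" or "side" or "wrist"; returns a dict with "frame" (384x512x3 uint8, red, green, blue), "vertical_fov" (degrees; the focal length in pixels is half the picture's height over the tangent of half this angle, whatever the lens; pixels are square), "cx", "cy" (the principal point, pixels), "k1" (the pictures are not rectified: a ray, as slopes to the right and down, at radius r is drawn at 1 + k1 r^2 times it, then the intrinsics apply), "rvec" (rotation vector, rad) and "tvec" (3), from world to camera coordinates, as OpenCV has them; the wrist camera has in their place "T_tool_cam" (4x4, takes a point from camera to tool coordinates, whose origin is the TCP and whose axes are the flange's). Camera axes: x right, y down, z forward; pixel columns grow to the right and rows downward; lengths in mm; the calibration is good to about 2 mm. A picture is of the moment at which its call begins: read the wrist's pose just before it. There is no depth.
- env.job_done(): hands the job in; it is judged then, once.
The state is a dict: "time_s": time; "qpos": joint angles; "qvel": joint speeds; "effort": joint torques, N m; "ee_pos": TCP position; "ee_rot": TCP orientation; "force": force on the tool from outside, world axes, zero at the start; "torque": the same for the moment, N m; "gripper_width": finger opening in mm; "gripper_force": force on a finger pad.
Only numpy, scipy, OpenCV 4.12 (cv2) and the standard library are available. Lean on these libraries where they do the work, as an engineer would, in place of code of your own. Each camera call takes 0.05 s, during which the arm holds its last target. There are 200 camera calls.

## Working session

There is one attempt and no reset: what is moved stays moved. The work goes in short steps, Python scripts to look and compute and a tool call to move; the robot and the scene stay as the last step left them, time stands still between calls to the robot, and variables do not carry over. Pictures are saved under pics/ and viewed, at most 10 in all, crops included, and the job is handed in when it is done.

Besides the shell and the picture viewer there is one more tool, called after "Call:" as name(argument=value, ...), one argument or row to a line, values as JSON. send_rows: Moves the arm, as the interface text tells. Shifts and turns lie within -1 to 1; 1 stands for 500 mm of shift or 30 degrees of turn. Its arguments: {"type":"object","properties":{"motion":{"type":"array"},"grip_force":{"type":"number"}},"required":["motion"]}

```bash
mkdir -p pics; cat > h.py <<'E'
import numpy as np, cv2
from scipy.spatial.transform import Rotation as R
from workcell import env
def cam(name):
    s=env.state(); f=env.grab_frame(name)
    H,W=f["frame"].shape[:2]; fl=H/2/np.tan(np.radians(f["vertical_fov"])/2)
    if name=="wrist":
        T=np.eye(4); T[:3,:3]=R.from_euler("xyz",s["ee_rot"],degrees=True).as_matrix(); T[:3,3]=s["ee_pos"]
        C=T@np.array(f["T_tool_cam"])
        Rc=C[:3,:3]; o=C[:3,3]
    else:
        Rw=R.from_rotvec(np.ravel(f["rvec"])).as_matrix(); Rc=Rw.T; o=-Rc@np.ravel(f["tvec"])
    return dict(img=f["frame"],f=fl,cx=f["cx"],cy=f["cy"],k1=f["k1"],R=Rc,o=o)
def ray(c,u,v):
    x=(u-c["cx"])/c["f"]; y=(v-c["cy"])/c["f"]; a,b=x,y
    for _ in range(20):
        k=1+c["k1"]*(a*a+b*b); a,b=x/k,y/k
    return c["R"]@np.array([a,b,1.])
def onz(c,u,v,z):
    d=ray(c,u,v); return c["o"]+d*(z-c["o"][2])/d[2]
def proj(c,p):
    q=c["R"].T@(np.asarray(p,float)-c["o"]); a,b=q[:2]/q[2]; k=1+c["k1"]*(a*a+b*b)
    return np.array([c["cx"]+c["f"]*a*k,c["cy"]+c["f"]*b*k])
def tri(c1,p1,c2,p2):
    A=[];b=[]
    for c,p in((c1,p1),(c2,p2)):
        d=ray(c,*p); d/=np.linalg.norm(d); M=np.eye(3)-np.outer(d,d); A.append(M); b.append(M@c["o"])
    return np.linalg.lstsq(np.vstack(A),np.hstack(b),rcond=None)[0]
def save(c,n,crop=None,s=1):
    im=c["img"][:,:,::-1]
    if crop: x0,y0,x1,y1=crop; im=im[y0:y1,x0:x1]
    cv2.imwrite("pics/"+n,cv2.resize(im,None,fx=s,fy=s,interpolation=cv2.INTER_CUBIC))
E
python3 - <<'E'
from h import *
import pickle
s=env.state();print({k:np.round(v,2) for k,v in s.items()})
for n in("scene","side","wrist"):
    c=cam(n); pickle.dump(c,open(n+"0.pkl","wb")); save(c,n+"0.png",s=1.5); print(n,c["o"].round(),c["R"][:,2].round(2),c["f"])
    if n=="wrist": print(np.round(env.grab_frame("wrist")["T_tool_cam"],2))
E
```

```text
{'time_s': np.float64(0.0), 'qpos': array([62.85, 18.35, 89.71, -0.  , 72.04, -1.15]), 'qvel': array([-0.06, -0.04,  0.05,  0.07,  0.09,  0.05]), 'effort': array([ -0.  , -41.25, -23.2 ,   0.07,   0.05,  -0.  ]), 'ee_pos': array([251.85, 516.34, 213.13]), 'ee_rot': array([-179.9,   -0. ,  154. ]), 'force': array([ 0.97, -0.15,  0.04]), 'torque': array([ 0.04, -0.04,  0.  ]), 'gripper_force': np.float64(0.0), 'gripper_width': np.float64(91.47)}
scene [1325. -470. 1013.] [-0.61  0.35 -0.71] 445.47117523735284
side [  79. -644.  728.] [ 0.42  0.64 -0.64] 355.46745402377957
wrist [188. 547. 385.] [ 0.23 -0.11 -0.97] 317.0481774789719
[[  -0.     -0.97   -0.25   71.29]
 [   1.     -0.     -0.     -0.52]
 [   0.     -0.25    0.97 -171.53]
 [   0.      0.      0.      1.  ]]
```

View pics/scene0.png

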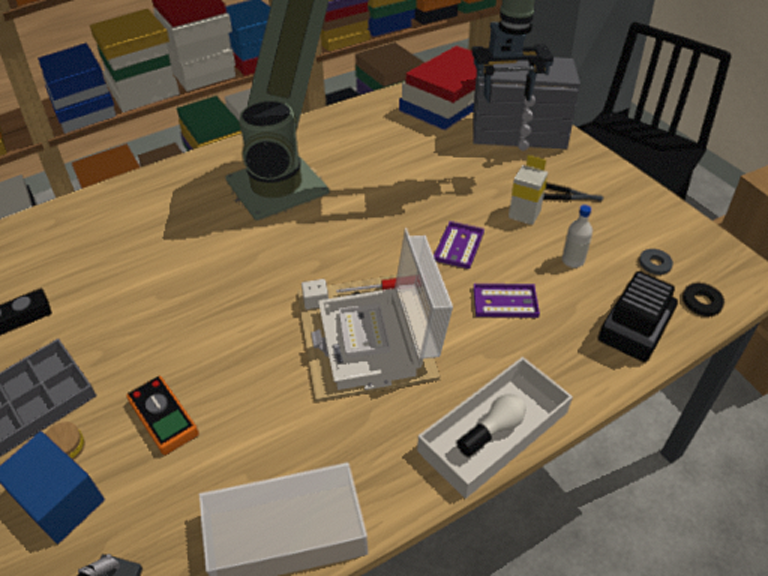

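View pics/side0.png

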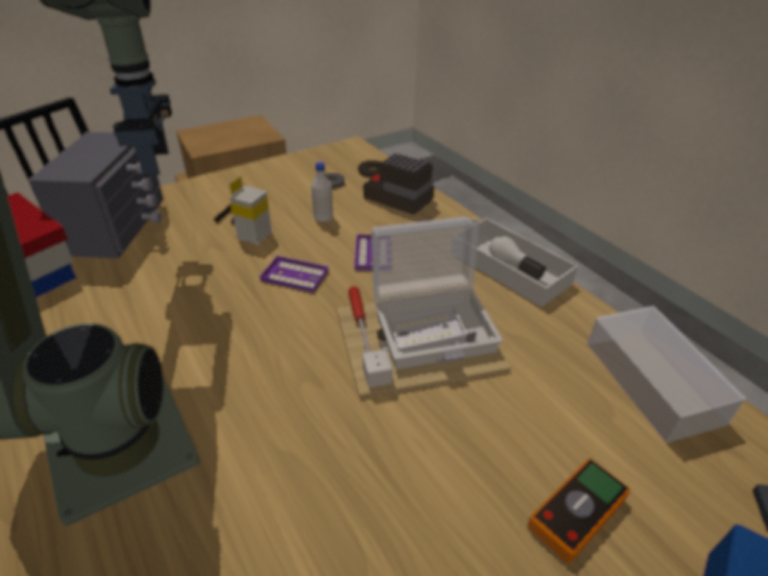

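The purple pans at scene (460,245) and (506,300) have the tray's shape but stand outside the lamp. The tray meant is the aluminium one inside the lamp, at about (360,330). The lamp body is at about (370,340) in the scene view and (440,330) in the side view. I'll locate the lamp roughly from the board corners.

```bash
python3 - <<'E'
from h import *
import pickle
a=pickle.load(open("scene0.pkl","rb"));b=pickle.load(open("side0.pkl","rb"))
for n,c,p in(("-110,118",a,(315,398)),("-110,-118",a,(438,378)),("175,118",b,(360,390)),("-110,118",b,(508,368))):
    print(n,onz(c,p[0]/1.5,p[1]/1.5,12).round())
save(a,"crop1.png",(195,150,305,275),5)
cs=[(a,195,150),(b,215,130)]
ims=[cv2.resize(c["img"][y:y+125,x:x+135],None,fx=2.9,fy=4.4,interpolation=cv2.INTER_CUBIC) for c,x,y in cs]
cv2.imwrite("pics/crop1.png",np.hstack(ims)[:,:,::-1])
E
```

```text
-110,118 [ 647. -218.   12.]
-110,-118 [728.  -1.  12.]
175,118 [ 383. -119.   12.]
-110,118 [ 638. -219.   12.]
```

Call:
send_rows(
  motion=[
    {"tx":-0.0923,"ty":-0.0637,"tz":-0.03},
    {"tx":-0.0923,"ty":-0.0637,"tz":-0.03},
    {"tx":-0.0923,"ty":-0.0637},
    {"tx":-0.0923,"ty":-0.0637},
    {"tx":-0.0923,"ty":-0.0637},
    {"tx":-0.0923,"ty":-0.0637},
    {"tx":-0.0923,"ty":-0.0637},
    {"tx":-0.0923,"ty":-0.0637},
    {"tx":-0.0923,"ty":-0.0637},
    {"tx":-0.0923,"ty":-0.0637},
    {"tx":-0.0923,"ty":-0.0637},
    {"tx":-0.0923,"ty":-0.0637,"rz":-0.16},
  ],
)

```text
invalid input at $.motion[0]: expected keys tx, ty, tz, rx, ry, rz, gripper
```

```bash
python3 - <<'E'
from h import *
import pickle
c=cam("wrist"); pickle.dump(c,open("w1.pkl","wb")); save(c,"w1.png",s=1.5); s=env.state(); print(s["ee_pos"],s["ee_rot"],c["o"],s["time_s"])
E
```

```text
[251.95106795 516.65389867 213.58572838] [-1.79957618e+02 -3.96155735e-03  1.54002486e+02] [187.72115849 547.47489941 384.96780399] 0.25
```

View pics/w1.png

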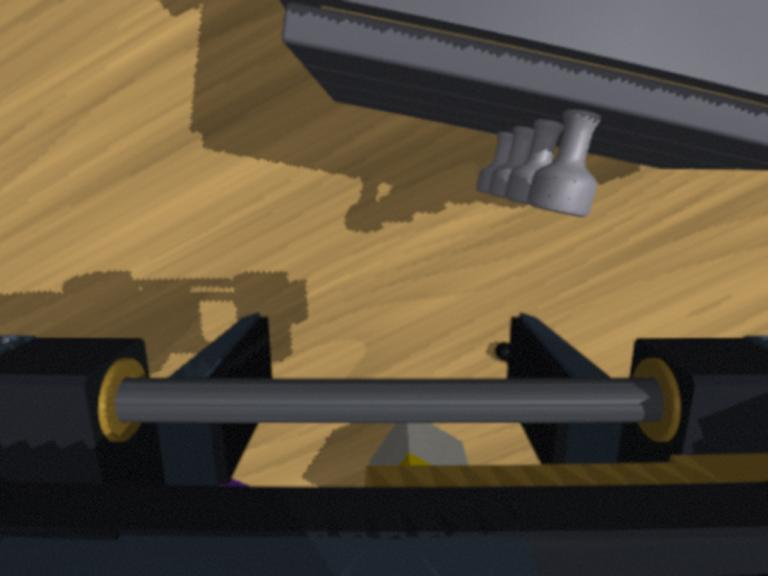

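The wrist view still shows the start area, because the move was refused for missing keys. The clear view is the upper 60% of the picture, which looks along tool +x.

Call:
send_rows(
  motion=[
    {"tx":-0.107,"ty":-0.062,"tz":-0.03,"rx":0,"ry":0,"rz":0,"gripper":-1},
    {"tx":-0.107,"ty":-0.062,"tz":-0.03,"rx":0,"ry":0,"rz":0,"gripper":-1},
    {"tx":-0.107,"ty":-0.062,"tz":-0.02,"rx":0,"ry":0,"rz":0,"gripper":-1},
    {"tx":-0.107,"ty":-0.062,"tz":0,"rx":0,"ry":0,"rz":0,"gripper":-1},
    {"tx":-0.107,"ty":-0.062,"tz":0,"rx":0,"ry":0,"rz":0,"gripper":-1},
    {"tx":-0.107,"ty":-0.062,"tz":0,"rx":0,"ry":0,"rz":0,"gripper":-1},
    {"tx":-0.107,"ty":-0.062,"tz":0,"rx":0,"ry":0,"rz":0,"gripper":-1},
    {"tx":-0.107,"ty":-0.062,"tz":0,"rx":0,"ry":0,"rz":0,"gripper":-1},
    {"tx":-0.107,"ty":-0.062,"tz":0,"rx":0,"ry":0,"rz":0,"gripper":-1},
    {"tx":-0.107,"ty":-0.062,"tz":0,"rx":0,"ry":0,"rz":0,"gripper":-1},
    {"tx":-0.107,"ty":-0.062,"tz":0,"rx":0,"ry":0,"rz":0,"gripper":-1},
    {"tx":-0.107,"ty":-0.062,"tz":0,"rx":0,"ry":0,"rz":-0.16,"gripper":-1},
  ],
)

```text
time_s: 1.75
ee_pos: [665.6, -98.8, 253.3]
ee_rot: [180.0, -0.0, 158.9]
force: [0.3, 0.3, 0.5]
gripper_width: 91.1
gripper_force: 0.0
```

```bash
python3 - <<'E'
from h import *
import pickle
c=cam("wrist"); pickle.dump(c,open("w1.pkl","wb")); save(c,"w1.png",s=1.5); s=env.state(); print(s["ee_pos"],s["ee_rot"],c["o"],s["time_s"])
E
```

```text
[ 669.26964485 -106.28594563  251.62711118] [-179.73463851    0.295054    158.79634023] [598.8649339  -73.68785776 424.81869954] 1.8
```

View pics/w1.png

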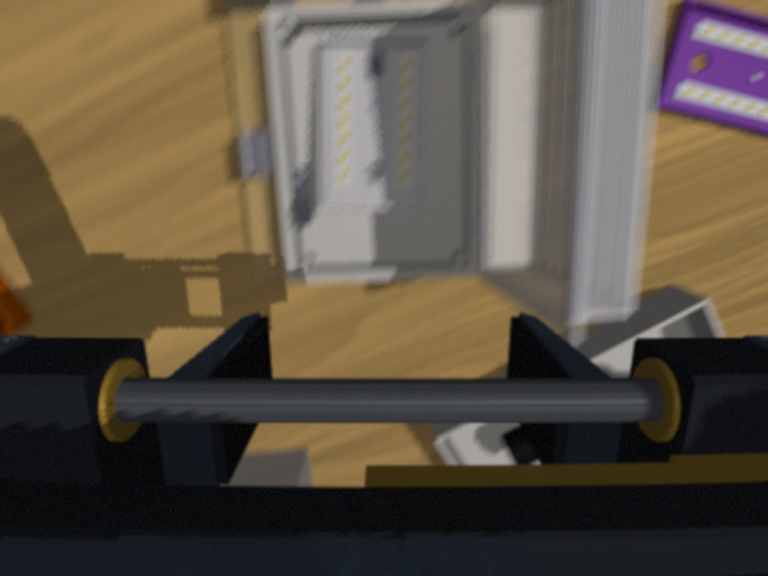

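The picture is blurred because the arm was still settling. It shows the lamp's wall tops at about (262–480, 5–280) at 1.5x, the tray at about (315–430, 45–210), the button at about (300,190) and the clip at about (255,155). I'll shift a little, let it settle and look again.

Call:
send_rows(
  motion=[
    {"tx":-0.05,"ty":0,"tz":0.0,"rx":0,"ry":0,"rz":0,"gripper":-1},
    {"tx":0,"ty":0,"tz":0,"rx":0,"ry":0,"rz":0,"gripper":-1},
    {"tx":0,"ty":0,"tz":0,"rx":0,"ry":0,"rz":0,"gripper":-1},
    {"tx":0,"ty":0,"tz":0,"rx":0,"ry":0,"rz":0,"gripper":-1},
  ],
)

```text
time_s: 2.3
ee_pos: [687.3, -105.3, 253.9]
ee_rot: [180.0, -0.0, 158.8]
force: [0.1, 0.1, 1.6]
gripper_width: 91.6
gripper_force: 0.0
```

```bash
python3 - <<'E'
from h import *
import pickle
c=cam("wrist"); pickle.dump(c,open("w2.pkl","wb")); save(c,"w2.png",(140,0,450,230),2.55); s=env.state(); print(s["ee_pos"],s["ee_rot"],c["o"],s["time_s"])
E
```

```text
[ 687.40491408 -105.36474781  253.95493989] [1.79991184e+02 1.36927683e-02 1.58841328e+02] [620.60833677 -79.99052537 425.40103273] 2.35
```

View pics/w2.png

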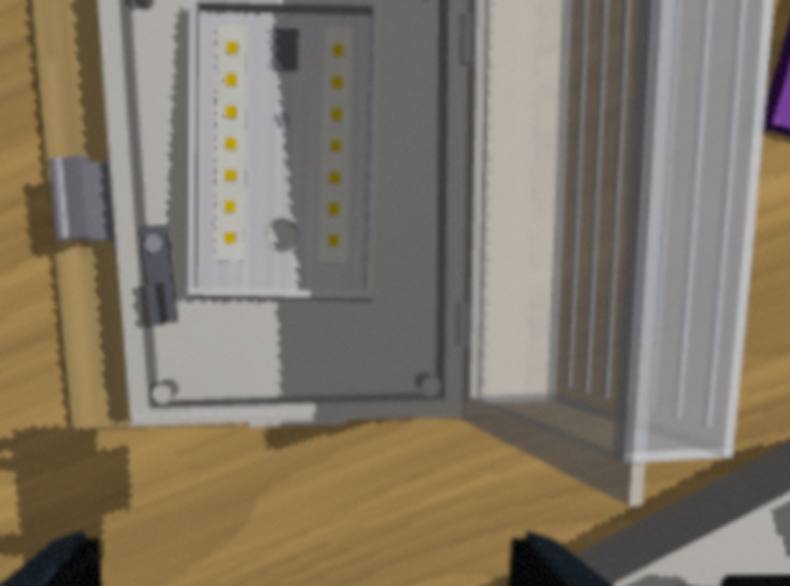

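The picture shows, in crop pixels:
- the −x wall-top outer corners at (133,425) and (463,415)
- the button post at (154,243)
- the clip at (80,200)
- the tray rim corners at (188,297), (372,297), (195,8) and (372,8)
- the hole at (285,235)
- the cover's free-edge corner at (637,503) and its dome corner at (630,460)

```bash
cat >> h.py <<'E'
import json,os
def lamp():
    L=json.load(open("lamp.json")); return np.array(L["o"]),np.radians(L["yaw"])
def toL(p):
    o,y=lamp(); return R.from_euler("z",-y).as_matrix()@(np.asarray(p,float)-np.r_[o,0])
def toW(p):
    o,y=lamp(); return R.from_euler("z",y).as_matrix()@np.asarray(p,float)+np.r_[o,0]
E
python3 - <<'E'
from h import *
import pickle
c=pickle.load(open("w2.pkl","rb"))
g=lambda u,v,z:onz(c,u/2.55+140,v/2.55,z)
A=[(-99,74,45),(-99,-74,45),(-20,63,39.5)]
W=np.array([g(133,425,45),g(463,415,45),g(154,243,39.5)])
L=np.array(A,float)
# 2D rigid fit
P=L[:,:2]-L[:,:2].mean(0);Q=W[:,:2]-W[:,:2].mean(0)
yaw=np.arctan2((P[:,0]*Q[:,1]-P[:,1]*Q[:,0]).sum(),(P*Q).sum())
M=R.from_euler("z",yaw).as_matrix()[:2,:2]
o=W[:,:2].mean(0)-M@L[:,:2].mean(0)
json.dump(dict(o=list(o),yaw=float(np.degrees(yaw))),open("lamp.json","w"))
print(o,np.degrees(yaw)); print((np.array([toL(w) for w in W])-L).round(1))
T=lambda u,v,z:toL(g(u,v,z)).round(1)
print("left wall far",T(98,0,45),"inner -x corners",T(155,403,45),T(443,398,45))
print("tray low rim +x corners z31", T(195,8,31),T(372,8,31))
print("tray -x rim z46", T(188,297,46),T(372,297,46), "hole z30",T(285,235,30),T(285,235,27))
print("clip", T(55,160,52),T(62,238,52))
print("wing tip", T(160,290,61.5),T(160,320,39.5))
for z in(185,190,195,200): print("cover corner",z,T(637,503,z))
print("hinge line",T(470,0,45),T(470,400,45), "yawtool", 158.84)
# predicted projections for check
a=pickle.load(open("scene0.pkl","rb"));b=pickle.load(open("side0.pkl","rb"))
for p in [(99,74,45),(-99,74,45),(-99,-74,45),(-110,118,12),(175,118,12)]:
    print(p,(proj(a,toW(p))*1.5).round(),(proj(b,toW(p))*1.5).round())
E
```

```text
[584.35990849 -72.18288699] 160.09088559959272
[[-1.9  4.3  0. ]
 [-0.5 -4.9  0. ]
 [ 2.4  0.7  0. ]]
left wall far [82.9 80.4 45. ] inner -x corners [-90.6  67.   45. ] [-91.2 -69.2  45. ]
tray low rim +x corners z31 [82.7 40.8 31. ] [ 80.9 -37.4  31. ]
tray -x rim z46 [-42.1  48.5  46. ] [-44.  -35.7  46. ] hole z30 [-15.    3.7  30. ] [-14.9   3.8  27. ]
clip [ 17.8 102.5  52. ] [-14.9 102.3  52. ]
wing tip [-38.5  58.4  61.5] [-52.3  63.1  39.5]
cover corner 185 [-105.1 -106.7  185. ]
cover corner 190 [-103.6 -104.6  190. ]
cover corner 195 [-102.2 -102.5  195. ]
cover corner 200 [-100.8 -100.4  200. ]
hinge line [ 79.2 -78.   45. ] [-92.4 -82.1  45. ] yawtool 158.84
(99, 74, 45) [321. 302.] [397. 355.]
(-99, 74, 45) [335. 379.] [501. 338.]
(-99, -74, 45) [415. 366.] [472. 289.]
(-110, 118, 12) [314. 399.] [513. 366.]
(175, 118, 12) [296. 290.] [360. 393.]
```

```bash
python3 - <<'E'
from h import *
import pickle
c=pickle.load(open("w2.pkl","rb"))
gr=cv2.cvtColor(c["img"],cv2.COLOR_RGB2GRAY)
l=cv2.createLineSegmentDetector().detect(gr)[0][:,0]
T=lambda u,v,z:toL(onz(c,u,v,z))
for u,v,p,q in l:
    if np.hypot(u-p,v-q)>22 and max(v,q)<180 and 145<u<335:
        A,B=T(u,v,45),T(p,q,45); d=B-A; an=(np.degrees(np.arctan2(d[1],d[0]))+45)%90-45
        print(np.round([u,v,p,q]),A[:2].round(1),B[:2].round(1),round(an,1))
print(c["k1"],c["cx"],c["cy"],c["f"])
E
```

```text
[178.   0. 191. 167.] [82.4 81.4] [-101.    80.2] 0.4
[246.   5. 218.   4.] [76.   7.5] [77.2 37.4] -2.3
[262. 158. 199. 160.] [-91.9  -6.8] [-93.  69.] 0.8
[214. 115. 259. 116.] [-40.   47.7] [-42.6  -4.8] -2.8
[194. 111. 186.   1.] [-35.   71.1] [82.1 72.1] 0.5
[326.   1. 324. 154.] [ 78.5 -80.1] [-89.5 -81.3] 0.4
[239. 166. 274. 165.] [-101.7   20.9] [-100.9  -21.7] 1.1
[207. 156. 248. 155.] [-88.4  59.5] [-87.7   9.8] 0.9
[213.   7. 213. 111.] [74.8 42.8] [-35.4  49.5] -3.5
[219.   1. 284.   2.] [80.5 35.9] [ 78.3 -34.6] -1.8
[254.  85. 250.  45.] [-7.5  0.8] [34.6  4.3] 4.8
[216. 109. 216.   3.] [-34.1  46. ] [78.5 39.9] -3.1
[191.   5. 197.  86.] [76.9 66.9] [-7.1 66.2] 0.4
[197. 158. 196. 131.] [-90.7  71.1] [-57.8  71.1] -0.0
[205.  86. 208.  17.] [-7.4 56.8] [65. 49.] -6.2
[246. 119. 211. 118.] [-45.3  11.3] [-43.5  52.4] -2.5
[249. 153. 248. 119.] [-86.1   8.1] [-46.4   8.6] 0.7
[152.   1. 163.  94.] [ 83.3 109.4] [-15.5 105.9] 2.0
[167.  91. 164.  61.] [-11.6 101.1] [ 21.1 101.7] 1.0
[182. 166. 176.  97.] [-99.4  90.6] [-18.9  91.3] 0.5
[162. 101. 168. 166.] [-22.5 107.7] 
[... 260 characters left out ...]
  85.2] [17.8 85.5] 0.5
[165. 166. 161. 127.] [-98.9 111.5] [-52.4 112. ] 0.6
[286. 165. 249. 175.] [-101.8  -35.6] [-112.9    9.5] 13.8
[192. 166. 237. 165.] [-100.2   78.6] [-99.6  23.7] 0.6
[315.   1. 314. 154.] [ 78.7 -68.3] [-89.2 -69.6] 0.5
[284.   6. 249.   5.] [ 74.1 -34.6] [75.9  3.5] -2.7
[310. 147. 311.   1.] [-80.1 -64.8] [ 78.7 -63.8] 0.4
[218.   7. 217. 109.] [74.7 37.4] [-34.1  43.8] -3.4
[328.  94. 330.   1.] [-20.  -84.1] [ 78.5 -83.8] 0.2
[313. 157. 266. 158.] [-92.  -68.5] [-92.  -11.3] -0.0
[321. 117. 322.  27.] [-45.3 -76.6] [ 52.  -76.4] 0.1
[253. 154. 303. 154.] [-87.4   3.7] [-87.9 -56.4] -0.5
-0.03917754705991489 259.1885658383676 193.03788125010942 317.0481774789719
```

```bash
cat >> h.py <<'E'
def plan(p,yaw=0,tilt=0,roll=0,quiet=False):
    """target TCP in lamp coords; yaw rel. lamp (tool x vs lamp x), tilt about lamp y (body leans +x), roll about lamp x"""
    s=env.state(); R0=R.from_euler("xyz",s["ee_rot"],degrees=True)
    _,ly=lamp(); Rt=R.from_euler("z",ly)*R.from_euler("y",tilt,degrees=True)*R.from_euler("x",roll,degrees=True)*R.from_euler("z",yaw,degrees=True)*R.from_euler("x",180,degrees=True)
    rv=np.degrees((R0.inv()*Rt).as_rotvec())/30
    d=toW(p)-s["ee_pos"]
    print("now L",toL(s["ee_pos"]).round(1),"rot",rv.round(3),"shift(new axes)",(Rt.inv().apply(d)/500).round(4),"shift(old)",(R0.inv().apply(d)/500).round(4),"F",s["force"].round(1),"t",s["time_s"])
E
echo '{"o":[581.4,-72.3],"yaw":160.5}' > lamp.json
python3 - <<'E'
from h import *
plan((30,0,75),0,6.5); plan((30,0,33),0,6.5)
E
```

```text
now L [-111.    -4.2  254. ] rot [-0.003 -0.216 -0.055] shift(new axes) [ 0.3206 -0.0084  0.3237] shift(old) [ 0.2816 -0.0166  0.3578] F [0.4 0.2 0.6] t 2.35
now L [-111.    -4.2  254. ] rot [-0.003 -0.216 -0.055] shift(new axes) [ 0.3301 -0.0084  0.4072] shift(old) [ 0.2817 -0.0167  0.4418] F [0.4 0.2 0.6] t 2.35
```

Call:
send_rows(
  motion=[
    {"tx":0,"ty":-0.008,"tz":0,"rx":0,"ry":-0.216,"rz":-0.055,"gripper":0.143},
    {"tx":0.107,"ty":0,"tz":0.02,"rx":0,"ry":0,"rz":0,"gripper":0.143},
    {"tx":0.107,"ty":0,"tz":0.05,"rx":0,"ry":0,"rz":0,"gripper":0.143},
    {"tx":0.107,"ty":0,"tz":0.08,"rx":0,"ry":0,"rz":0,"gripper":0.143},
    {"tx":0,"ty":0,"tz":0.09,"rx":0,"ry":0,"rz":0,"gripper":0.143},
    {"tx":0,"ty":0,"tz":0.083,"rx":0,"ry":0,"rz":0,"gripper":0.143},
    {"tx":0,"ty":0,"tz":0,"rx":0,"ry":0,"rz":0,"gripper":0.143},
    {"tx":0,"ty":0,"tz":0,"rx":0,"ry":0,"rz":0,"gripper":0.143},
  ],
)

```text
time_s: 3.35
ee_pos: [557.3, -63.8, 79.4]
ee_rot: [-179.9, 6.6, 160.5]
force: [0.1, 0.0, 0.5]
gripper_width: 39.2
gripper_force: 0.0
```

```bash
python3 - <<'E'
from h import *
c=cam("wrist");cv2.imwrite("pics/w3.png",np.vstack([np.hstack([c["img"],cam("side")["img"][180:270,230:350].repeat(2,0).repeat(2,1)[:,:240] if 0 else c["img"][:0].reshape(384,0,3) if 0 else np.zeros((384,0,3),np.uint8)])])[:,:,::-1])
plan((30,0,33),0,6.5)
E
```

```text
now L [25.2 -0.  79.9] rot [-0.002  0.006 -0.001] shift(new axes) [ 0.0202 -0.      0.0921] shift(old) [0.0205 0.     0.092 ] F [0.5 0.4 0.5] t 3.4
```

Call:
send_rows(
  motion=[
    {"tx":0.02,"ty":0,"tz":0.05,"rx":0,"ry":0,"rz":0,"gripper":0.143},
    {"tx":0,"ty":0,"tz":0.03,"rx":0,"ry":0,"rz":0,"gripper":0.143},
    {"tx":0,"ty":0,"tz":0.012,"rx":0,"ry":0,"rz":0,"gripper":0.143},
    {"tx":0,"ty":0,"tz":0,"rx":0,"ry":0,"rz":0,"gripper":0.143},
    {"tx":0,"ty":0,"tz":0,"rx":0,"ry":0,"rz":0,"gripper":0.143},
  ],
)

```text
time_s: 4.03
ee_pos: [552.6, -62.5, 31.6]
ee_rot: [-179.9, 6.6, 160.4]
force: [0.5, 1.1, -1.2]
gripper_width: 39.0
gripper_force: 0.0
```

```bash
python3 - <<'E'
from h import *
plan((30,0,33),0,6.5)
E
```

```text
now L [30.4  0.3 31.6] rot [-0.003  0.002 -0.002] shift(new axes) [-0.0012  0.0007 -0.0027] shift(old) [-0.0012  0.0007 -0.0027] F [ 0.5  1.1 -1.2] t 4.025
```

Call:
send_rows(
  motion=[
    {"tx":0,"ty":0,"tz":0,"rx":0,"ry":0,"rz":0,"gripper":-0.2},
    {"tx":0,"ty":0,"tz":0,"rx":0,"ry":0,"rz":0,"gripper":-0.2},
    {"tx":0,"ty":0,"tz":0,"rx":0,"ry":0,"rz":0,"gripper":-0.2},
    {"tx":0,"ty":0,"tz":0,"rx":0,"ry":0,"rz":0,"gripper":-0.2},
  ],
  grip_force=8,
)

```text
time_s: 4.53
ee_pos: [551.8, -62.3, 31.0]
ee_rot: [-179.9, 6.5, 160.5]
force: [0.8, -0.5, 0.4]
gripper_width: 54.9
gripper_force: 0.0
```

Call:
send_rows(
  motion=[
    {"tx":0,"ty":0,"tz":0,"rx":0,"ry":0,"rz":0,"gripper":-0.3},
    {"tx":0,"ty":0,"tz":0,"rx":0,"ry":0,"rz":0,"gripper":-0.3},
    {"tx":0,"ty":0,"tz":0,"rx":0,"ry":0,"rz":0,"gripper":-0.3},
  ],
)

```text
time_s: 4.9
ee_pos: [551.7, -62.5, 30.9]
ee_rot: [-179.9, 6.5, 160.5]
force: [-0.2, -1.5, -0.1]
gripper_width: 59.6
gripper_force: 4.8
```

```bash
python3 - <<'E'
from h import *
c=cam("wrist");d=cam("scene")
a=cv2.resize(c["img"],None,fx=1,fy=1); b=cv2.resize(d["img"][175:270,195:305],None,fx=3.5,fy=4.04,interpolation=cv2.INTER_CUBIC)
b=b[:384,:288] if 0 else cv2.resize(b,(288,384)); cv2.imwrite("pics/w4.png",np.hstack([a,b])[:,:,::-1])
plan((30,0,33),0,6.5)
E
```

```text
now L [31.3  0.7 30.9] rot [-0.004 -0.001 -0.001] shift(new axes) [-0.0031  0.0013 -0.004 ] shift(old) [-0.003   0.0013 -0.004 ] F [-0.7 -2.   1.4] t 5.0
```

View pics/w4.png

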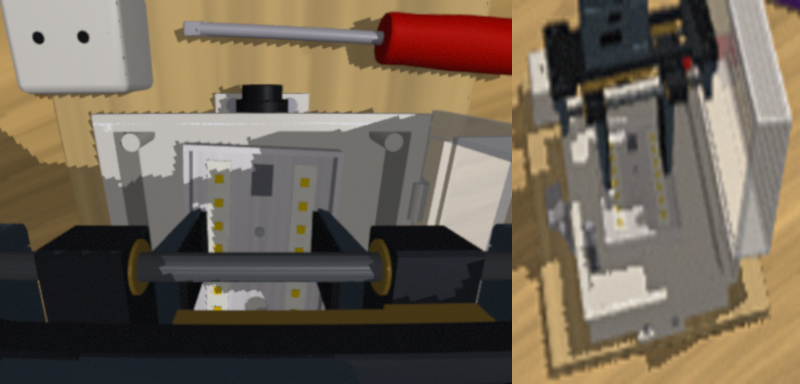

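The picture shows the fingers inside the tray, touching both long rims (grip reads 4.8 N), and the tray now looks square. I'll drag it 18 mm towards lamp −x.

Call:
send_rows(
  motion=[
    {"tx":-0.009,"ty":0,"tz":0,"rx":0,"ry":0,"rz":0,"gripper":-0.4},
    {"tx":-0.009,"ty":0,"tz":0,"rx":0,"ry":0,"rz":0,"gripper":-0.4},
    {"tx":-0.009,"ty":0,"tz":0.0,"rx":0,"ry":0,"rz":0,"gripper":-0.4},
    {"tx":-0.009,"ty":0,"tz":0.0,"rx":0,"ry":0,"rz":0,"gripper":-0.4},
    {"tx":0,"ty":0,"tz":0.0,"rx":0,"ry":0,"rz":0,"gripper":-0.4},
    {"tx":0,"ty":0,"tz":0.0,"rx":0,"ry":0,"rz":0,"gripper":-0.4},
  ],
  grip_force=8,
)

```text
time_s: 5.75
ee_pos: [569.7, -68.3, 33.3]
ee_rot: [-180.0, 6.6, 160.5]
force: [2.5, 1.3, -2.1]
gripper_width: 62.9
gripper_force: 7.4
```

```bash
python3 - <<'E'
from h import *
import pickle
c=cam("wrist"); pickle.dump(c,open("w5.pkl","wb"))
plan((12,0,33),0,6.5)
b=cv2.cvtColor(c["img"],cv2.COLOR_RGB2GRAY)
T=lambda u,v,z:toL(onz(c,u,v,z))
for u,v,p,q in cv2.createLineSegmentDetector().detect(b)[0][:,0]:
    if np.hypot(u-p,v-q)>25 and max(v,q)<230 and 100<u<420 and min(v,q)>60:
        print(np.round([u,v,p,q]),T(u,v,31)[:2].round(1),T(p,q,31)[:2].round(1))
E
```

```text
now L [12.4  0.1 33.3] rot [-0.002  0.003 -0.001] shift(new axes) [-0.0008  0.0002  0.0006] shift(old) [-0.0008  0.0002  0.0006] F [ 2.7  1.7 -3.1] t 5.8
[378. 225. 448. 225.] [ 18.9 -68.6] [  18.8 -110.3]
[296.  69. 219.  69.] [103.8 -17.1] [103.9  20. ]
[262. 145. 176. 146.] [66.4 -0.8] [65.8 44.8]
[344.  89. 399.  72.] [ 94.6 -41.4] [102.7 -68.1]
[403.  75. 433.  69.] [101.3 -70. ] [104.1 -84.8]
[109.  89. 234.  87.] [95.  75.5] [95.3 12.9]
[174. 147. 177. 181.] [65.3 45.5] [46.4 45.9]
[238. 140. 329. 140.] [68.7 11.7] [ 68.8 -36.1]
[236.  88. 339.  88.] [95.1 12.3] [ 95.1 -39.1]
[250. 103. 285.  92.] [87.4  5.1] [ 92.7 -12.4]
[183. 179. 181. 153.] [47.1 42.6] [61.9 42.5]
[122. 182. 107.  90.] [45.5 76.9] [94.2 76.9]
[103. 177. 111. 222.] [48.6 87. ] [21.  86.9]
[211.  69.  86.  71.] [103.7  24.2] [103.7  86.1]
[417.  70. 308.  69.] [103.9 -76.7] [103.7 -23.2]
[133. 111. 142. 173.] [84.2 64.9] [50.8 65. ]
[267. 161. 266. 189.] [57.6 -3.3] [41.2 -3.3]
[185. 209. 183. 183.] [29. 43.] [45.  42.7]
[373. 213. 388. 111.] [ 26.5 -64.8] [ 84.1 -64.8]
[414.  90. 393. 222.] [ 94.1 -76.9] [ 20.9 -76.9]
[331. 151. 326. 207.] [ 63.2 -37.2] [ 30.5 -37.4]
[128. 222. 122. 187.] [20.9 76.9] [42.8 76.9]
[333. 144. 266. 145.] [ 66.6 -38.3] [66.2 -2.7]
[322. 204. 325. 152.] [ 32.1 -34.7] [ 62.4 -34.5]
[409. 181. 415. 144.] [ 46.2 -82.2] [ 66.7 -82.2]
[199.  78. 109.  79.] [99.5 30. ] [99.4 74.8]
[112.  82. 194.  81.] [98.  73.8] [98.2 32.6]
[420. 183. 427. 147.] [ 44.8 -88.6] [ 65.3 -88.6]
```

Call:
send_rows(
  motion=[
    {"tx":-0.002,"ty":0.004,"tz":0,"rx":0,"ry":0,"rz":0,"gripper":-0.4},
    {"tx":-0.002,"ty":0.0035,"tz":0,"rx":0,"ry":0,"rz":0,"gripper":-0.4},
    {"tx":0,"ty":0,"tz":0,"rx":0,"ry":0,"rz":0,"gripper":-0.4},
    {"tx":0,"ty":0,"tz":0.0,"rx":0,"ry":0,"rz":0,"gripper":-0.25},
    {"tx":0,"ty":0,"tz":0.0,"rx":0,"ry":0,"rz":0,"gripper":-0.25},
    {"tx":0,"ty":0,"tz":0.0,"rx":0,"ry":0,"rz":0,"gripper":-0.25},
  ],
)

```text
time_s: 6.55
ee_pos: [571.8, -65.5, 33.2]
ee_rot: [-179.9, 6.5, 160.5]
force: [0.3, 0.7, 0.2]
gripper_width: 57.1
gripper_force: 0.0
```

```bash
cat > lines.py <<'E'
from h import *
import pickle,sys
c=cam("wrist"); pickle.dump(c,open(sys.argv[1]+".pkl","wb"))
plan((8,-4,33),0,0)
b=cv2.cvtColor(c["img"],cv2.COLOR_RGB2GRAY)
T=lambda u,v,z:toL(onz(c,u,v,z))
for u,v,p,q in cv2.createLineSegmentDetector().detect(b)[0][:,0]:
    A,B=T(u,v,31),T(p,q,31)
    if np.hypot(u-p,v-q)>20 and max(v,q)<230 and abs(A[1])<52 and abs(A[0])<75:
        d=B-A; an=(np.degrees(np.arctan2(d[1],d[0]))+45)%90-45
        print(np.round([u,v,p,q]),A[:2].round(1),B[:2].round(1),an.round(1))
E
python3 lines.py w6
```

```text
now L [11.3 -3.2 33.2] rot [-0.003  0.216 -0.002] shift(new axes) [-0.0066  0.0015  0.0004] shift(old) [-0.0065  0.0016  0.0012] F [-0.1 -0.  -0.4] t 6.6
[331. 142. 173. 141.] [ 66.7 -40.2] [67.1 42.6] -0.2
[185. 217. 179. 149.] [23.3 40.2] [62.9 39.9] -0.4
[179. 136. 238. 136.] [69.7 39.1] [69.6  8.3] -0.2
[172. 142. 176. 178.] [66.9 43.1] [46.8 43.1] 0.1
[186. 179. 187. 201.] [46.  37.5] [33.4 37.9] -1.9
[184. 148. 186. 174.] [63.5 37.4] [48.9 37.6] -0.6
[327. 149. 322. 208.] [ 62.8 -38.5] [ 28.8 -38.3] -0.4
[264. 157. 263. 186.] [58.7 -5.2] [42.4 -4.9] -1.1
[222. 156. 201. 155.] [59.2 17.3] [59.8 28.6] -2.9
[318. 206. 323. 151.] [ 30.4 -36.2] [ 62.1 -36.3] -0.3
[242. 137. 327. 137.] [69.5  6.4] [ 69.3 -38. ] -0.2
```

Call:
send_rows(
  motion=[
    {"tx":0,"ty":0,"tz":-0.06,"rx":0,"ry":0,"rz":0,"gripper":-0.25},
    {"tx":0,"ty":0,"tz":-0.12,"rx":0,"ry":0,"rz":0,"gripper":-0.25},
    {"tx":-0.04,"ty":-0.008,"tz":-0.11,"rx":0,"ry":0.216,"rz":0,"gripper":-0.25},
    {"tx":-0.12,"ty":0,"tz":0,"rx":0,"ry":0,"rz":0,"gripper":0},
    {"tx":-0.12,"ty":0,"tz":0,"rx":0,"ry":0,"rz":0,"gripper":0},
    {"tx":0,"ty":0,"tz":0,"rx":0,"ry":0,"rz":0,"gripper":1},
    {"tx":0,"ty":0,"tz":0,"rx":0,"ry":0,"rz":0,"gripper":1},
    {"tx":0,"ty":0,"tz":0,"rx":0,"ry":0,"rz":0,"gripper":1},
  ],
)

```text
time_s: 7.6
ee_pos: [685.5, -109.6, 178.1]
ee_rot: [-179.9, 0.2, 160.5]
force: [-1.3, 1.1, -0.5]
gripper_width: 18.5
gripper_force: 0.0
```

```bash
python3 lines.py w7; python3 - <<'E'
from h import *
import pickle
c=pickle.load(open("w7.pkl","rb")); save(c,"w7.png",(170,0,350,190),3)
E
```

```text
now L [-110.7    0.4  178.3] rot [-0.003  0.008 -0.002] shift(new axes) [0.2374 0.0088 0.2906] shift(old) [0.2387 0.0091 0.2895] F [-0.1  0.1 -0.4] t 7.65
[254.  37. 253.   6.] [26.8  6.3] [53.5  6.6] 0.7
[213.   1. 216. 134.] [57.8 43.3] [-62.6  44.1] -0.4
[263. 132. 221. 133.] [-60.2  -2.5] [-61.   39.6] 1.1
[254.  73. 254.  46.] [-5.1  5.9] [19.3  6.2] 0.8
[218.   1. 221. 131.] [57.8 38.2] [-58.9  38.7] -0.3
[219. 129. 216.   1.] [-57.7  41.1] [57.8 40.4] -0.3
[303.   1. 299. 131.] [ 57.7 -38.8] [-59.  -38.2] -0.3
[296. 129. 301.   1.] [-57.8 -35.4] [ 57.6 -36.3] -0.5
```

View pics/w7.png

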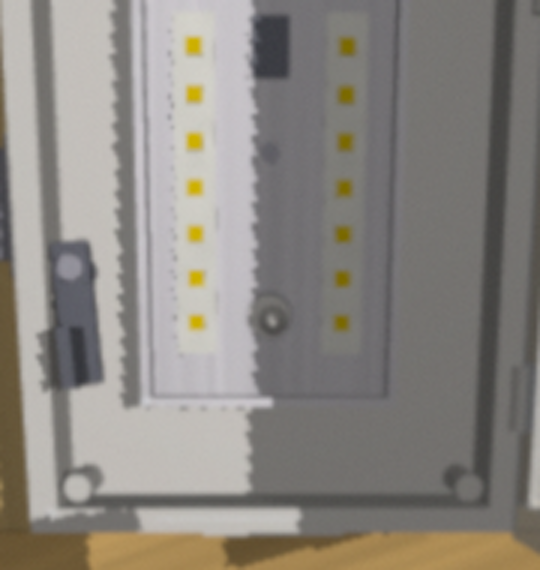

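The picture shows the pin's tip in the hole at (273,318). The rim sides are parallel and the same width at both ends (77 mm, against 78 inside at z 31), and the yaw is about −0.3°. So the tray is seated, flat and square. Next is the turn-button: I'll push its wing from the wall side along an arc.

Call:
send_rows(
  motion=[
    {"tx":0.064,"ty":-0.092,"tz":0,"rx":0,"ry":0,"rz":0,"gripper":1},
    {"tx":0.064,"ty":-0.09,"tz":0,"rx":0,"ry":0,"rz":0,"gripper":1},
    {"tx":0,"ty":0,"tz":0.11,"rx":0,"ry":0,"rz":0,"gripper":1},
    {"tx":0,"ty":0,"tz":0.1,"rx":0,"ry":0,"rz":0,"gripper":1},
    {"tx":0,"ty":0,"tz":0.042,"rx":0,"ry":0,"rz":0,"gripper":1},
    {"tx":0,"ty":0,"tz":0,"rx":0,"ry":0,"rz":0,"gripper":1},
    {"tx":0,"ty":0,"tz":0,"rx":0,"ry":0,"rz":0,"gripper":1},
  ],
)

```text
time_s: 8.52
ee_pos: [597.1, -174.9, 53.2]
ee_rot: [-179.9, 0.4, 160.4]
force: [1.6, -0.2, 1.5]
gripper_width: 0.8
gripper_force: 0.0
```

```bash
python3 - <<'E'
from h import *
plan((-47,40,52));plan((-38,38,52))
E
```

```text
now L [-49.   91.5  53.2] rot [-0.003  0.014 -0.002] shift(new axes) [0.0041 0.1029 0.0024] shift(old) [0.0042 0.1029 0.0022] F [ 1.6 -0.2  1.5] t 8.525
now L [-49.   91.5  53.2] rot [-0.003  0.014 -0.002] shift(new axes) [0.0221 0.1069 0.0024] shift(old) [0.0222 0.1069 0.0021] F [ 1.6 -0.2  1.5] t 8.525
```

Call:
send_rows(
  motion=[
    {"tx":0.004,"ty":0.02,"tz":0.002,"rx":0,"ry":0,"rz":0,"gripper":1},
    {"tx":0,"ty":0.018,"tz":0,"rx":0,"ry":0,"rz":0,"gripper":1},
    {"tx":0,"ty":0.018,"tz":0,"rx":0,"ry":0,"rz":0,"gripper":1},
    {"tx":0,"ty":0.018,"tz":0,"rx":0,"ry":0,"rz":0,"gripper":1},
    {"tx":0,"ty":0.018,"tz":0,"rx":0,"ry":0,"rz":0,"gripper":1},
    {"tx":0,"ty":0.013,"tz":0,"rx":0,"ry":0,"rz":0,"gripper":1},
    {"tx":0.006,"ty":0.002,"tz":0,"rx":0,"ry":0,"rz":0,"gripper":1},
    {"tx":0.006,"ty":0,"tz":0,"rx":0,"ry":0,"rz":0,"gripper":1},
    {"tx":0.006,"ty":0,"tz":0,"rx":0,"ry":0,"rz":0,"gripper":1},
    {"tx":0,"ty":0,"tz":0,"rx":0,"ry":0,"rz":0,"gripper":1},
    {"tx":0,"ty":0,"tz":0,"rx":0,"ry":0,"rz":0,"gripper":1},
  ],
)

```text
time_s: 9.9
ee_pos: [596.0, -131.6, 50.2]
ee_rot: [-178.6, -0.3, 160.9]
force: [-18.5, -35.1, 7.5]
gripper_width: 0.3
gripper_force: 20.0
```

```bash
python3 - <<'E'
from h import *
plan((-110,0,178))
E
```

```text
now L [-33.5  51.   50.2] rot [-0.048 -0.01   0.014] shift(new axes) [-0.1529  0.102  -0.2557] shift(old) [-0.1524  0.0945 -0.2589] F [-18.5 -35.1   7.5] t 9.9
```

The push was blocked with about 40 N along +y, so I'm backing off to look.

Call:
send_rows(
  motion=[
    {"tx":-0.02,"ty":-0.03,"tz":0,"rx":0,"ry":0,"rz":0,"gripper":1},
    {"tx":-0.02,"ty":-0.03,"tz":-0.02,"rx":0,"ry":0,"rz":0,"gripper":1},
    {"tx":0,"ty":0,"tz":-0.1,"rx":0,"ry":0,"rz":0,"gripper":1},
    {"tx":-0.06,"ty":0.07,"tz":-0.1,"rx":0,"ry":0,"rz":0,"gripper":1},
    {"tx":-0.05,"ty":0.06,"tz":-0.04,"rx":0,"ry":0,"rz":0,"gripper":1},
    {"tx":0,"ty":0,"tz":0,"rx":0,"ry":0,"rz":0,"gripper":1},
    {"tx":0,"ty":0,"tz":0,"rx":0,"ry":0,"rz":0,"gripper":1},
  ],
)

```text
time_s: 10.78
ee_pos: [682.1, -113.9, 175.9]
ee_rot: [-179.9, 0.2, 160.5]
force: [-0.3, -0.8, -0.6]
gripper_width: 0.6
gripper_force: 0.0
```

```bash
python3 lines.py w8; python3 - <<'E'
from h import *
import pickle
c=pickle.load(open("w8.pkl","rb")); save(c,"w8.png",(150,0,350,200),3)
E
```

```text
now L [-108.4    6.1  175.6] rot [-0.004  0.004 -0.002] shift(new axes) [0.2328 0.0202 0.2852] shift(old) [0.2334 0.0206 0.2847] F [ 0.4 -0.4 -0.7] t 10.825
[260.  46. 259.   7.] [20.8  6.2] [53.8  7. ] 1.4
[224. 107. 198.  98.] [-34.   40.2] [-25.4  65.1] -19.0
[218.   1. 220.  89.] [59.2 43.5] [-18.   43.9] -0.4
[220. 108. 221. 136.] [-35.3  44.1] [-61.8  44.2] -0.1
[215. 136. 215. 114.] [-61.7  50.2] [-41.2  49.6] -1.6
[224.   1. 226.  89.] [59.1 38.4] [-18.   38.7] -0.2
[223.  88. 221.   1.] [-16.8  40.9] [59.1 40.6] -0.2
[251. 134. 227. 135.] [-60.6  15.1] [-60.6  38.5] 0.1
[309.   1. 305. 132.] [ 59.1 -38.6] [-58.1 -38.1] -0.3
[225. 132. 224. 112.] [-58.   40.7] [-38.9  41.2] 1.4
[228. 132. 257. 132.] [-58.1  37.2] [-58.1   8.9] -0.1
[302. 132. 306.   1.] [-58.1 -35.2] [ 59.1 -36.1] -0.4
```

View pics/w8.png

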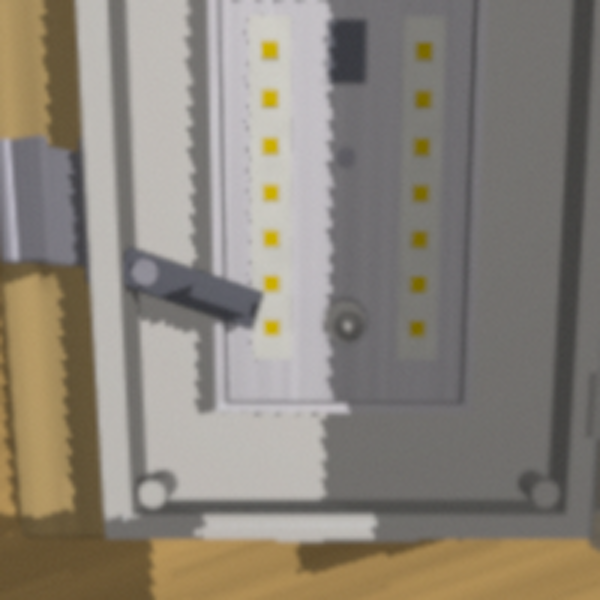

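The button now stands at about 71° over the rim and the tray has not moved. The finger had pressed on the wing along its length. I'll push from the −x side instead.

Call:
send_rows(
  motion=[
    {"tx":0.078,"ty":-0.056,"tz":0,"rx":0,"ry":0,"rz":0,"gripper":1},
    {"tx":0,"ty":0,"tz":0.11,"rx":0,"ry":0,"rz":0,"gripper":1},
    {"tx":0,"ty":0,"tz":0.1,"rx":0,"ry":0,"rz":0,"gripper":1},
    {"tx":0,"ty":0,"tz":0.039,"rx":0,"ry":0,"rz":0,"gripper":1},
    {"tx":0,"ty":0,"tz":0,"rx":0,"ry":0,"rz":0,"gripper":1},
    {"tx":0.02,"ty":0,"tz":0,"rx":0,"ry":0,"rz":0,"gripper":1},
    {"tx":0.02,"ty":0,"tz":0,"rx":0,"ry":0,"rz":0,"gripper":1},
    {"tx":0.01,"ty":0,"tz":0,"rx":0,"ry":0,"rz":0,"gripper":1},
    {"tx":0.0,"ty":0,"tz":0,"rx":0,"ry":0,"rz":0,"gripper":1},
    {"tx":0.0,"ty":0,"tz":0,"rx":0,"ry":0,"rz":0,"gripper":1},
  ],
)

```text
time_s: 12.08
ee_pos: [613.3, -119.7, 52.1]
ee_rot: [-179.9, 0.3, 160.4]
force: [0.9, 0.1, 0.5]
gripper_width: 0.7
gripper_force: 0.0
```

```bash
python3 - <<'E'
from h import *
plan((-38,35,51))
E
```

```text
now L [-45.9  34.   52.1] rot [-0.004  0.008 -0.002] shift(new axes) [ 0.0158 -0.0019  0.0021] shift(old) [ 0.0158 -0.0019  0.002 ] F [0.9 0.1 0.5] t 12.075
```

Call:
send_rows(
  motion=[
    {"tx":0.009,"ty":0,"tz":0,"rx":0,"ry":0,"rz":0,"gripper":1},
    {"tx":0.008,"ty":0,"tz":0,"rx":0,"ry":0,"rz":0,"gripper":1},
    {"tx":0,"ty":0,"tz":0,"rx":0,"ry":0,"rz":0,"gripper":1},
    {"tx":0,"ty":0,"tz":0,"rx":0,"ry":0,"rz":0,"gripper":1},
  ],
)

```text
time_s: 12.58
ee_pos: [605.2, -116.8, 51.8]
ee_rot: [-179.9, 0.2, 160.4]
force: [1.1, 0.6, -0.3]
gripper_width: 0.8
gripper_force: 0.4
```

Call:
send_rows(
  motion=[
    {"tx":-0.02,"ty":0,"tz":0,"rx":0,"ry":0,"rz":0,"gripper":1},
    {"tx":-0.04,"ty":0,"tz":-0.04,"rx":0,"ry":0,"rz":0,"gripper":1},
    {"tx":0,"ty":0.0,"tz":-0.11,"rx":0,"ry":0,"rz":0,"gripper":1},
    {"tx":-0.07,"ty":0.05,"tz":-0.1,"rx":0,"ry":0,"rz":0,"gripper":1},
    {"tx":0,"ty":0,"tz":0,"rx":0,"ry":0,"rz":0,"gripper":1},
    {"tx":0,"ty":0,"tz":0,"rx":0,"ry":0,"rz":0,"gripper":1},
  ],
)

```text
time_s: 13.32
ee_pos: [671.7, -115.3, 173.3]
ee_rot: [-179.9, 0.1, 160.4]
force: [0.4, -0.8, -1.3]
gripper_width: 0.2
gripper_force: 0.0
```

```bash
python3 lines.py w9; python3 - <<'E'
from h import *
import pickle
c=pickle.load(open("w9.pkl","rb")); 
# button mask: dark bluish-grey bar on lit tray, near y 25..70
b=cv2.cvtColor(c["img"],cv2.COLOR_RGB2GRAY)
T=lambda u,v,z:toL(onz(c,u,v,z))
for u,v,p,q in cv2.createLineSegmentDetector().detect(b)[0][:,0]:
    A,B=T(u,v,40),T(p,q,40)
    if np.hypot(u-p,v-q)>8 and -50<A[0]<0 and 20<A[1]<72: print("btn",A[:2].round(1),B[:2].round(1))
save(c,"w9.png",(150,0,350,200),3)
E
```

```text
now L [-98.9  10.7 172.6] rot [-0.005  0.001 -0.003] shift(new axes) [0.2138 0.0294 0.2792] shift(old) [0.214  0.0298 0.279 ] F [ 0.   0.4 -0.2] t 13.375
[229.   5. 313.   5.] [64.5 38.1] [ 64.2 -37. ] -0.3
[299.   9. 228.   9.] [ 61.1 -24.7] [60.8 39.3] 0.2
[264.  43. 264.  17.] [31.9  7.1] [54.1  6.6] -1.2
[224.   7. 225.  89.] [62.6 43.2] [-8.7 43.8] -0.5
[228.  67. 227.   6.] [11.4 40.7] [63.6 40.4] -0.4
[269. 144. 231. 144.] [-60.    1.5] [-60.4  39.6] 0.6
[265.  71. 265.  51.] [7.9 6.1] [25.5  6.5] 1.1
[225. 107. 226. 146.] [-24.8  43.8] [-61.9  44.2] -0.6
[315.   6. 310. 142.] [ 63.6 -38.7] [-58.3 -38.1] -0.3
[229.  12. 230.  87.] [58.5 38.3] [-6.5 38.7] -0.3
[230. 142. 228. 108.] [-58.2  40.6] [-26.   41.3] 1.3
[233. 141. 262. 141.] [-57.6  37.1] [-57.8   8.9] -0.3
[230. 108. 231. 139.] [-26.  39.] [-55.8  39. ] 0.2
[307. 142. 312.  11.] [-58.2 -35.2] [ 59.4 -36.1] -0.5
[308. 144. 273. 144.] [-60.7 -36.7] [-60.7  -2.2] 0.0
btn [-10.6  27.7] [-20.5  26.5]
btn [-10.8  41.4] [-9.  27.4]
btn [-25.4  57.6] [-27.   68.5]
btn [-21.1  26.4] [-21.7  39.1]
btn [-12.8  62. ] [-12.8  52.7]
btn [-11.2  49.7] [-18.8  53.7]
btn [-24.9  42.8] [-60.9  43.2]
btn [-28.2  66.2] [-79.   66.3]
btn [-17.7  46. ] [-15.6  29.6]
btn [-8.2 39.9] [ 9.2 39.5]
btn [-19.7  42.5] [-20.6  50.7]
btn [-26.1  38.2] [-55.   38.1]
```

The lines measured on the bar (about 6–7° past square, slope as before) show the button a little beyond 90°. I'll push it back from the +x side.

Call:
send_rows(
  motion=[
    {"tx":0.114,"ty":-0.023,"tz":0,"rx":0,"ry":0,"rz":0,"gripper":1},
    {"tx":0.114,"ty":-0.023,"tz":0,"rx":0,"ry":0,"rz":0,"gripper":1},
    {"tx":0,"ty":0,"tz":0.11,"rx":0,"ry":0,"rz":0,"gripper":1},
    {"tx":0,"ty":0,"tz":0.09,"rx":0,"ry":0,"rz":0,"gripper":1},
    {"tx":0,"ty":0,"tz":0.041,"rx":0,"ry":0,"rz":0,"gripper":1},
    {"tx":0,"ty":0,"tz":0,"rx":0,"ry":0,"rz":0,"gripper":1},
    {"tx":-0.014,"ty":0,"tz":0,"rx":0,"ry":0,"rz":0,"gripper":1},
    {"tx":0,"ty":0,"tz":0,"rx":0,"ry":0,"rz":0,"gripper":1},
    {"tx":0,"ty":0,"tz":0,"rx":0,"ry":0,"rz":0,"gripper":1},
  ],
)

```text
time_s: 14.5
ee_pos: [564.8, -101.6, 54.3]
ee_rot: [-179.9, 0.3, 160.4]
force: [-0.0, 0.6, -0.0]
gripper_width: 0.5
gripper_force: 0.0
```

```bash
python3 - <<'E'
from h import *
plan((-2,34,51))
E
```

```text
now L [ 5.9 33.2 54.3] rot [-0.003  0.011 -0.002] shift(new axes) [-0.0157 -0.0016  0.0066] shift(old) [-0.0157 -0.0016  0.0067] F [-0.   0.6 -0. ] t 14.5
```

Call:
send_rows(
  motion=[
    {"tx":-0.008,"ty":0,"tz":0.004,"rx":0,"ry":0,"rz":0,"gripper":1},
    {"tx":-0.008,"ty":0,"tz":0,"rx":0,"ry":0,"rz":0,"gripper":1},
    {"tx":0,"ty":0,"tz":0,"rx":0,"ry":0,"rz":0,"gripper":1},
    {"tx":0.02,"ty":0,"tz":0,"rx":0,"ry":0,"rz":0,"gripper":1},
    {"tx":0.02,"ty":0,"tz":-0.04,"rx":0,"ry":0,"rz":0,"gripper":1},
    {"tx":0,"ty":0,"tz":-0.11,"rx":0,"ry":0,"rz":0,"gripper":1},
    {"tx":-0.1,"ty":0.02,"tz":-0.09,"rx":0,"ry":0,"rz":0,"gripper":1},
    {"tx":-0.12,"ty":0.02,"tz":0,"rx":0,"ry":0,"rz":0,"gripper":1},
    {"tx":-0.02,"ty":0.006,"tz":0,"rx":0,"ry":0,"rz":0,"gripper":1},
    {"tx":0,"ty":0,"tz":0,"rx":0,"ry":0,"rz":0,"gripper":1},
    {"tx":0,"ty":0,"tz":0,"rx":0,"ry":0,"rz":0,"gripper":1},
  ],
)

```text
time_s: 15.88
ee_pos: [667.5, -114.7, 168.5]
ee_rot: [-179.9, 0.2, 160.4]
force: [0.1, -0.2, 0.6]
gripper_width: 0.5
gripper_force: 0.0
```

```bash
python3 lines.py w10|head -1; python3 - <<'E'
from h import *
import pickle
c=pickle.load(open("w10.pkl","rb")); 
b=cv2.cvtColor(c["img"],cv2.COLOR_RGB2GRAY)
T=lambda u,v,z:toL(onz(c,u,v,z))
for u,v,p,q in cv2.createLineSegmentDetector().detect(b)[0][:,0]:
    A,B=T(u,v,40),T(p,q,40)
    if np.hypot(u-p,v-q)>8 and -50<A[0]<0 and 20<A[1]<72: print("btn",A[:2].round(1),B[:2].round(1))
save(c,"w10.png",(150,0,350,200),3)
E
```

```text
now L [-95.5  11.2 168.6] rot [-0.004  0.006 -0.002] shift(new axes) [0.2069 0.0304 0.2711] shift(old) [0.2078 0.0308 0.2704] F [-0.5 -0.2  0.7] t 15.925
btn [-12.1  40. ] [59.7 39.5]
btn [-13.   64.3] [-14.6  48.3]
btn [-14.9  41.6] [-15.2  26.8]
btn [-27.3  28.1] [-27.4  38.4]
btn [-26.5  42.9] [-27.7  63.9]
btn [-28.7  43.1] [-62.2  43. ]
btn [-28.6  66.2] [-75.3  66.3]
btn [-22.6  46.3] [-22.7  32.6]
btn [-31.  38.] [-55.1  38.2]
```

View pics/w10.png

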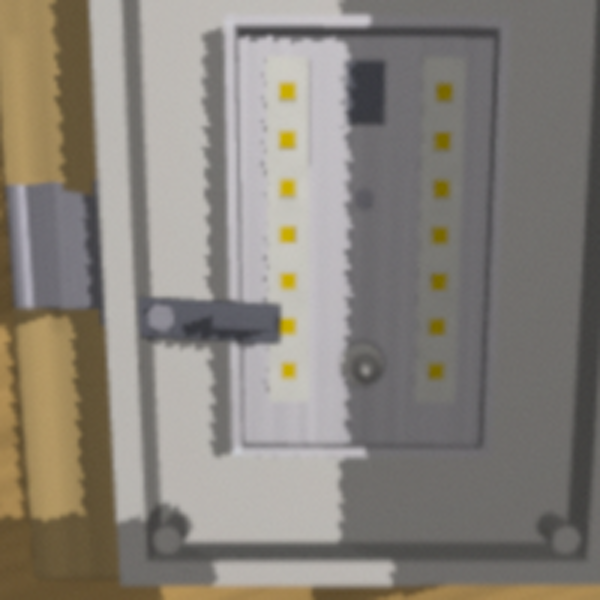

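The button lies square across the rim (edges within 1°), and the tray is still flat with the pin in its hole at (366,362). Next is the cover. I'll pass over it, come down behind the dome and sweep it shut.

Call:
send_rows(
  motion=[
    {"tx":0,"ty":0,"tz":-0.12,"rx":0,"ry":0,"rz":0,"gripper":1},
    {"tx":0.03,"ty":0.05,"tz":-0.03,"rx":0,"ry":0,"rz":0,"gripper":1},
    {"tx":0.05,"ty":0.1,"tz":0,"rx":0,"ry":0,"rz":0,"gripper":1},
    {"tx":0.05,"ty":0.11,"tz":0,"rx":0,"ry":0,"rz":0,"gripper":1},
    {"tx":0.05,"ty":0.11,"tz":0,"rx":0,"ry":0,"rz":0,"gripper":1},
    {"tx":0.01,"ty":0.015,"tz":0,"rx":0,"ry":0,"rz":0,"gripper":1},
    {"tx":0,"ty":0,"tz":0.1,"rx":0,"ry":0,"rz":0,"gripper":1},
    {"tx":0,"ty":0,"tz":0.08,"rx":0,"ry":0,"rz":0,"gripper":1},
    {"tx":0,"ty":0,"tz":0,"rx":0,"ry":0,"rz":0,"gripper":1},
    {"tx":0,"ty":0,"tz":0,"rx":0,"ry":0,"rz":0,"gripper":1},
  ],
)

```text
time_s: 17.18
ee_pos: [645.1, 97.6, 154.4]
ee_rot: [-180.0, 0.4, 160.4]
force: [0.3, 0.5, 0.0]
gripper_width: 0.4
gripper_force: 0.0
```

```bash
python3 - <<'E'
from h import *
plan((0,-120,150))
E
```

```text
now L [  -3.3 -181.4  154.4] rot [-0.002  0.013 -0.004] shift(new axes) [ 0.0067 -0.1228  0.0088] shift(old) [ 0.0065 -0.1228  0.0088] F [0.3 0.5 0. ] t 17.175
```

Call:
send_rows(
  motion=[
    {"tx":0.006,"ty":-0.028,"tz":0.004,"rx":0,"ry":0,"rz":0,"gripper":1},
    {"tx":0,"ty":-0.028,"tz":0.004,"rx":0,"ry":0,"rz":0,"gripper":1},
    {"tx":0,"ty":-0.028,"tz":0,"rx":0,"ry":0,"rz":0,"gripper":1},
    {"tx":0,"ty":-0.028,"tz":0,"rx":0,"ry":0,"rz":0,"gripper":1},
    {"tx":0,"ty":-0.028,"tz":0,"rx":0,"ry":0,"rz":0,"gripper":1},
    {"tx":0,"ty":-0.028,"tz":0,"rx":0,"ry":0,"rz":0,"gripper":1},
  ],
)

```text
time_s: 17.92
ee_pos: [613.5, 19.2, 149.1]
ee_rot: [-179.9, 0.3, 160.4]
force: [0.2, 3.2, 3.4]
gripper_width: 0.8
gripper_force: 2.0
```

```bash
python3 - <<'E'
from h import *
plan((0,-40,150))
a=cam("side"); save(a,"s1.png",(200,80,400,270),3)
E
```

```text
now L [  0.3 -97.  149.1] rot [-0.002  0.011 -0.003] shift(new axes) [-0.0006 -0.114  -0.0017] shift(old) [-0.0008 -0.114  -0.0016] F [0.2 3.2 3.4] t 17.925
```

Call:
send_rows(
  motion=[
    {"tx":0,"ty":-0.03,"tz":0,"rx":0,"ry":0,"rz":0,"gripper":1},
    {"tx":0,"ty":-0.03,"tz":0,"rx":0,"ry":0,"rz":0,"gripper":1},
    {"tx":0,"ty":-0.03,"tz":0,"rx":0,"ry":0,"rz":0,"gripper":1},
    {"tx":0,"ty":-0.024,"tz":0.0,"rx":0,"ry":0,"rz":0,"gripper":1},
    {"tx":0,"ty":-0.03,"tz":0.014,"rx":0,"ry":0,"rz":0,"gripper":1},
    {"tx":0,"ty":-0.03,"tz":0.016,"rx":0,"ry":0,"rz":0,"gripper":1},
    {"tx":0,"ty":-0.03,"tz":0.018,"rx":0,"ry":0,"rz":0,"gripper":1},
    {"tx":0,"ty":-0.015,"tz":0.019,"rx":0,"ry":0,"rz":0,"gripper":1},
    {"tx":0,"ty":-0.015,"tz":0.019,"rx":0,"ry":0,"rz":0,"gripper":1},
  ],
)

```text
time_s: 19.1
ee_pos: [573.9, -91.0, 105.0]
ee_rot: [-179.9, 0.2, 160.4]
force: [0.4, 0.9, 1.5]
gripper_width: 0.8
gripper_force: 0.4
```

```bash
python3 - <<'E'
from h import *
plan((0,35,85))
E
```

```text
now L [  0.8  20.1 105. ] rot [-0.004  0.007 -0.003] shift(new axes) [-0.0016 -0.0298  0.0401] shift(old) [-0.0015 -0.0297  0.0401] F [0.4 0.9 1.5] t 19.1
```

Call:
send_rows(
  motion=[
    {"tx":0,"ty":-0.015,"tz":0.02,"rx":0,"ry":0,"rz":0,"gripper":1},
    {"tx":0,"ty":-0.015,"tz":0.016,"rx":0,"ry":0,"rz":0,"gripper":1},
    {"tx":0,"ty":0,"tz":0.006,"rx":0,"ry":0,"rz":0,"gripper":1},
    {"tx":0,"ty":0,"tz":0,"rx":0,"ry":0,"rz":0,"gripper":1},
    {"tx":0,"ty":0,"tz":0,"rx":0,"ry":0,"rz":0,"gripper":1},
  ],
)

```text
time_s: 19.73
ee_pos: [569.2, -105.1, 85.3]
ee_rot: [-179.8, 0.3, 160.5]
force: [-3.0, -2.8, 5.1]
gripper_width: 0.1
gripper_force: 2.5
```

```bash
python3 - <<'E'
from h import *
plan((0,35,85))
E
```

```text
now L [ 0.6 35.  85.3] rot [-0.005  0.009 -0.001] shift(new axes) [-0.0011  0.      0.0006] shift(old) [-0.0011  0.      0.0006] F [-3.  -2.8  5.1] t 19.725
```

Call:
send_rows(
  motion=[
    {"tx":0,"ty":0,"tz":0.004,"rx":0,"ry":0,"rz":0,"gripper":1},
    {"tx":0,"ty":0,"tz":0.003,"rx":0,"ry":0,"rz":0,"gripper":1},
    {"tx":0,"ty":0,"tz":0,"rx":0,"ry":0,"rz":0,"gripper":1},
    {"tx":0,"ty":0,"tz":0,"rx":0,"ry":0,"rz":0,"gripper":1},
  ],
)

```text
time_s: 20.23
ee_pos: [569.3, -105.1, 85.1]
ee_rot: [-179.8, 0.4, 160.5]
force: [-7.8, -2.8, 23.9]
gripper_width: 0.5
gripper_force: 11.9
```

The cover is firmly shut: the dome top is at z 85.1 under 24 N. Now the clip.

Call:
send_rows(
  motion=[
    {"tx":0,"ty":0,"tz":-0.04,"rx":0,"ry":0,"rz":0,"gripper":1},
    {"tx":0,"ty":-0.1,"tz":-0.02,"rx":0,"ry":0,"rz":0,"gripper":1},
    {"tx":0,"ty":-0.11,"tz":0,"rx":0,"ry":0,"rz":0,"gripper":1},
    {"tx":0,"ty":0,"tz":0.09,"rx":0,"ry":0,"rz":0,"gripper":1},
    {"tx":0,"ty":0,"tz":0.03,"rx":0,"ry":0,"rz":0,"gripper":1},
    {"tx":0,"ty":0,"tz":0,"rx":0,"ry":0,"rz":0,"gripper":1},
    {"tx":0,"ty":0,"tz":0,"rx":0,"ry":0,"rz":0,"gripper":1},
  ],
)

```text
time_s: 21.1
ee_pos: [535.5, -203.3, 52.5]
ee_rot: [-179.9, 0.4, 160.5]
force: [-0.6, 0.1, 0.4]
gripper_width: 0.3
gripper_force: 0.0
```

```bash
python3 - <<'E'
from h import *
plan((0,105,47))
E
```

```text
now L [ -0.5 138.8  52.5] rot [-0.003  0.012 -0.   ] shift(new axes) [0.001  0.0676 0.0111] shift(old) [0.0011 0.0677 0.011 ] F [-0.6  0.1  0.4] t 21.1
```

Call:
send_rows(
  motion=[
    {"tx":0,"ty":0.02,"tz":0.011,"rx":0,"ry":0,"rz":0,"gripper":1},
    {"tx":0,"ty":0.016,"tz":0,"rx":0,"ry":0,"rz":0,"gripper":1},
    {"tx":0,"ty":0.016,"tz":0,"rx":0,"ry":0,"rz":0,"gripper":1},
    {"tx":0,"ty":0.014,"tz":0,"rx":0,"ry":0,"rz":0,"gripper":1},
    {"tx":0,"ty":0.01,"tz":0,"rx":0,"ry":0,"rz":0,"gripper":1},
    {"tx":0,"ty":0,"tz":0,"rx":0,"ry":0,"rz":0,"gripper":1},
    {"tx":0,"ty":0,"tz":0,"rx":0,"ry":0,"rz":0,"gripper":1},
  ],
)

```text
time_s: 21.98
ee_pos: [546.3, -171.4, 50.3]
ee_rot: [-179.5, 0.4, 160.6]
force: [-11.2, -10.2, 24.8]
gripper_width: 0.6
gripper_force: 12.1
```

```bash
python3 - <<'E'
from h import *
plan((0,98,47))
E
```

```text
now L [  0.  105.1  50.3] rot [-0.017  0.013  0.004] shift(new axes) [-0.0001  0.0142  0.0065] shift(old) [-0.0001  0.0142  0.0064] F [-11.2 -10.2  24.8] t 21.975
```

The fingertip has caught on the rolled edge (upward force 25 N), so I'll back off and come in lower.

Call:
send_rows(
  motion=[
    {"tx":0,"ty":-0.02,"tz":-0.004,"rx":0,"ry":0,"rz":0,"gripper":1},
    {"tx":0,"ty":-0.03,"tz":0,"rx":0,"ry":0,"rz":0,"gripper":1},
    {"tx":0,"ty":0,"tz":0.02,"rx":0,"ry":0,"rz":0,"gripper":1},
    {"tx":0,"ty":0,"tz":0.004,"rx":0,"ry":0,"rz":0,"gripper":1},
    {"tx":0,"ty":0,"tz":0,"rx":0,"ry":0,"rz":0,"gripper":1},
    {"tx":0,"ty":0,"tz":0,"rx":0,"ry":0,"rz":0,"gripper":1},
    {"tx":0,"ty":0.016,"tz":0,"rx":0,"ry":0,"rz":0,"gripper":1},
    {"tx":0,"ty":0.016,"tz":0,"rx":0,"ry":0,"rz":0,"gripper":1},
    {"tx":0,"ty":0.01,"tz":0,"rx":0,"ry":0,"rz":0,"gripper":1},
    {"tx":0,"ty":0,"tz":0,"rx":0,"ry":0,"rz":0,"gripper":1},
    {"tx":0,"ty":0,"tz":0,"rx":0,"ry":0,"rz":0,"gripper":1},
  ],
)

```text
time_s: 23.35
ee_pos: [545.7, -171.4, 35.9]
ee_rot: [-179.9, 0.2, 160.4]
force: [-0.3, -0.9, -0.3]
gripper_width: 0.6
gripper_force: 0.0
```

```bash
python3 - <<'E'
from h import *
plan((0,98,38))
E
```

```text
now L [  0.6 105.3  35.9] rot [-0.003  0.008 -0.003] shift(new axes) [-0.0011  0.0147 -0.0042] shift(old) [-0.0011  0.0147 -0.0042] F [-0.3 -0.9 -0.3] t 23.35
```

Call:
send_rows(
  motion=[
    {"tx":0,"ty":0.008,"tz":0,"rx":0,"ry":0,"rz":0,"gripper":1},
    {"tx":0,"ty":0.006,"tz":0,"rx":0,"ry":0,"rz":0,"gripper":1},
    {"tx":0,"ty":0,"tz":0,"rx":0,"ry":0,"rz":0,"gripper":1},
    {"tx":0,"ty":0,"tz":0,"rx":0,"ry":0,"rz":0,"gripper":1},
  ],
)

```text
time_s: 23.85
ee_pos: [547.9, -166.0, 36.2]
ee_rot: [-179.8, 0.3, 160.5]
force: [-2.1, -5.0, 2.0]
gripper_width: 0.4
gripper_force: 2.7
```

Call:
send_rows(
  motion=[
    {"tx":0,"ty":0.006,"tz":0,"rx":0,"ry":0,"rz":0,"gripper":1},
    {"tx":0,"ty":0,"tz":0,"rx":0,"ry":0,"rz":0,"gripper":1},
    {"tx":0,"ty":0,"tz":0,"rx":0,"ry":0,"rz":0,"gripper":1},
  ],
)

```text
time_s: 24.22
ee_pos: [548.0, -165.7, 36.2]
ee_rot: [-179.5, 0.3, 160.6]
force: [-5.6, -12.4, 3.4]
gripper_width: 0.5
gripper_force: 7.3
```

Call:
send_rows(
  motion=[
    {"tx":0,"ty":0.006,"tz":0,"rx":0,"ry":0,"rz":0,"gripper":1},
    {"tx":0,"ty":0,"tz":0,"rx":0,"ry":0,"rz":0,"gripper":1},
    {"tx":0,"ty":0,"tz":0,"rx":0,"ry":0,"rz":0,"gripper":1},
  ],
)

```text
time_s: 24.6
ee_pos: [548.1, -165.4, 36.3]
ee_rot: [-179.3, 0.3, 160.7]
force: [-7.9, -21.4, 3.5]
gripper_width: 0.5
gripper_force: 12.0
```

```bash
python3 - <<'E'
from h import *
plan((0,98,38))
E
```

```text
now L [ 0.3 98.9 36.3] rot [-0.024  0.009  0.005] shift(new axes) [-0.0006  0.0018 -0.0033] shift(old) [-0.0006  0.0018 -0.0033] F [ -7.9 -21.4   3.5] t 24.6
```

Call:
send_rows(
  motion=[
    {"tx":0,"ty":-0.04,"tz":0,"rx":0,"ry":0,"rz":0,"gripper":1},
    {"tx":0,"ty":-0.04,"tz":0,"rx":0,"ry":0,"rz":0,"gripper":1},
    {"tx":0,"ty":0,"tz":-0.11,"rx":0,"ry":0,"rz":0,"gripper":1},
    {"tx":-0.02,"ty":0,"tz":-0.11,"rx":0,"ry":0,"rz":0,"gripper":1},
    {"tx":-0.1,"ty":0.04,"tz":-0.04,"rx":0,"ry":0,"rz":0,"gripper":1},
    {"tx":-0.12,"ty":0.02,"tz":0,"rx":0,"ry":0,"rz":0,"gripper":1},
    {"tx":0,"ty":0,"tz":0,"rx":0,"ry":0,"rz":0,"gripper":1},
    {"tx":0,"ty":0,"tz":0,"rx":0,"ry":0,"rz":0,"gripper":1},
  ],
)

```text
time_s: 25.6
ee_pos: [658.3, -208.4, 165.3]
ee_rot: [-179.9, 0.1, 160.4]
force: [-1.2, 0.6, -0.3]
gripper_width: 0.2
gripper_force: 0.0
```

```bash
python3 - <<'E'
from h import *
plan((-110,0,178))
w=cam("wrist");a=cam("scene");b=cam("side")
f=lambda i,s:cv2.resize(i,s,interpolation=cv2.INTER_CUBIC)
left=f(w["img"][0:230,120:420],(450,345))
r=np.vstack([f(b["img"][180:270,215:350],(345,230)),f(a["img"][180:275,190:310],(345,273))])
l=np.vstack([left,np.zeros((r.shape[0]-345,450,3),np.uint8)])
cv2.imwrite("pics/fin.png",np.hstack([l,r])[:,:,::-1])
for n,p in(("clip_top",(0,83,54.5)),("lip",(0,78,49)),("clip30deg",(0,98.6,50.5))):
    print(n,[proj(c,toW(p)).round() for c in(w,a,b)])
b2=cv2.cvtColor(w["img"],cv2.COLOR_RGB2GRAY)
for u,v,p,q in cv2.createLineSegmentDetector().detect(b2)[0][:,0]:
    A,B=toL(onz(w,u,v,52)),toL(onz(w,p,q,52))
    if abs(A[0])<25 and 72<A[1]<115 and np.hypot(*(A-B)[:2])>8: print(A[:2].round(1),B[:2].round(1))
E
```

```text
now L [-117.9  102.6  165.3] rot [-0.003  0.003 -0.002] shift(new axes) [ 0.0158  0.2053 -0.0253] shift(old) [ 0.016   0.2052 -0.0257] F [-1.2  0.6 -0.3] t 25.6
clip_top [array([284.,  53.]), array([214., 223.]), array([300., 231.])]
lip [array([289.,  54.]), array([216., 224.]), array([300., 231.])]
clip30deg [array([265.,  54.]), array([209., 225.]), array([302., 236.])]
[-17.7  78.9] [-103.3   78.6]
[-14.7  83.1] [17.8 83.1]
[  6.2 107.6] [ 19.7 107.7]
[18.7 87.3] [-13.7  87.5]
```

View pics/fin.png

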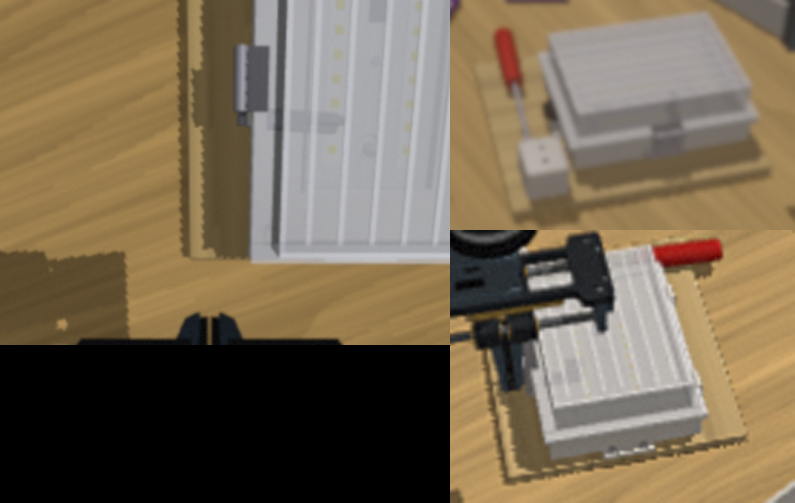

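The picture shows the cover flat on the walls, the clip upright with its claw over the lip at (250,80), and the button square under the cover at (310,122). The measured clip plate line is at y 83.1, where 83 is expected. The screwdriver and adaptor are undisturbed, so I'm handing the job in.

```bash
python3 -c "
from workcell import env
print(env.job_done())"
```

```text
the job is handed in; nothing more can be done
None
```

The lamp is finished and handed in at 25.6 s: tray seated flat and square on the pin, turn-button across the rim, cover shut and clip fully in; the finger once pressed about 40 N on the button's wing before I backed off, and the judge's verdict was not shown.

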